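# Shut, bolt and level the spring-gated pour frame

## Task

Get the pour frame ready for coating its green panel: first swing the red spring gate fully shut by the yellow knob of its bolt, hold it there against the spring and slide the bolt fully home in the keeper, so that the gate stays shut when you let go. Then level the deck inside: turn the two black levelling knobs until the bubble of each tube level lies wholly between its two black lines, and let go. Leave the jar, the cup and the brush where they are.

Things in the scene. Friction and masses are not known exactly. Their poses are not given: they have to be found in the camera images.
- bolt_knob (a point): Yellow upright round knob, 20 mm diameter, 52 mm tall, on the steel slide bolt (10 mm rod) along the top edge of the red gate. Point: on its axis, half-way up, 108 mm above the table; 110 mm from the hinge axis with the bolt drawn back, 146 mm with it home. Grip it from above: swing it about the hinge to shut the gate, push it along the gate, away from the hinge, to shoot the bolt.
- gate_hinge (a point): Top of the gate's upright hinge pin (a steel coil spring is wound on it), on the hinge axis, 108 mm above the table. Its x axis points level from the hinge along the gate to the gate's free end and turns with the gate; z is up.
- gate (a joint): Angle of the red gate (160 x 12 x 40 mm high): 0 rad = shut against its stop, grows as it swings outwards; seen from above it turns anticlockwise to shut. A torsion spring drives it open to a stop at 0.95 rad: holding it takes about 3 N at the knob when open, 8 N when shut. Let go with the bolt home, it springs back to about 0.02 rad, the bolt resting on the keeper's lip.
- bolt (a joint): Travel of the bolt away from the hinge: 0 m = drawn back (as it starts, within 4 mm), 0.036 = fully home. It needs about 3 N and stays where it is left. The keeper's lip begins 10 mm beyond the tip of the drawn-back bolt and is 26 mm long; with the gate fully shut 4 mm lie between bolt and lip, so the bolt enters only with the gate within about 0.02 rad of shut.
- keeper_mouth (a point): Middle of the mouth of the dark steel keeper (U-shaped catch, top 86 mm above the table, 26 mm deep) at the end of the frame's far rail, into which the bolt slides; level with the bolt, 77 mm above the table, 170 mm from the hinge axis, in line with the bolt of the shut gate.
- screw_a_knob (a point): Centre of the black wing knob (a bar 46 x 14 mm, 26 mm tall, its x axis along the bar; centre 96 mm above the table, 13 mm free below it) of levelling screw A, on the rail far from the robot. It turns in place on an upright axis, lightly, and stays put. Clockwise seen from above lifts that side of the deck a hair: bubble A moves along level A's +x, 14 mm per rad; anticlockwise, -x.
- screw_b_knob (a point): The same kind of wing knob, same height and axes, of levelling screw B, on the end rail opposite the gate. Clockwise seen from above lifts that end of the deck a hair: bubble B moves along level B's +y (away from the gate end), 14 mm per rad; anticlockwise along -y. It does not move bubble A, nor screw A bubble B. Each screw turns about 1.7 rad either side of level.
- vial_a (a point): Level A, on the deck inside the end rail of screw B, running across the frame: a black holder 72 x 22 mm with a green strip 62 mm long. Point: centre of its face, midway between its two black lines (21 mm apart), 62 mm above the table. Its x axis runs along the strip towards the far rail (as from the hinge along the shut gate), y along the frame away from the gate end, z up.
- bubble_a_mid (a point): Centre of bubble A, a pale mark 12 mm long on level A's green strip. At the start it lies 8 to 17 mm off centre, on the -x side. Level when wholly between the two black lines, that is within 4 mm of the strip's centre.
- vial_b (a point): Level B, alike, on the deck beside the far rail, its strip running along the frame. Point at the centre of its face as for level A; x, y and z axes parallel to level A's: its strip runs along y, and -y is towards the gate end.
- bubble_b_mid (a point): Centre of bubble B, a pale mark 12 mm long on level B's green strip. At the start up to 15 mm off centre to either side (y), at times already between the lines. Level when wholly between the two black lines, that is within 4 mm of the centre.
- jar: Closed jar of green pigment with a white cap, 68 mm diameter, 100 mm tall; origin at the centre of its underside. To be left alone.
- cup: White plastic mixing cup, 70 mm diameter, 90 mm tall; origin at the centre of its underside. To be left alone.
- brush: Yellow-handled paint brush lying on the bench along its own x axis; to be left alone.

How it is judged:
By the outcome, as a careful person would: the job done as asked, in the order asked, and still so for the second after the job is handed in, with the robot touching nothing.
It also fails if it takes over 72 s, if anything falls off the work surface, if the arm or the gripper's body presses on something with over 40 N, if the wrist force passes 120 N, or if a joint passes its speed limit or range.

## Robot

A 6-joint arm with a two-finger parallel gripper is mounted at the origin on the work surface. World frame = base frame: x ahead of the robot, y to its left, z up, the work surface at z = 0. Lengths are in m, angles in rad, forces in N, time in s.
With the tool pointing down it reaches from about 0.325 to 0.775 m from the base axis. Payload 9.3 kg.
Tool frame: the origin (TCP) lies midway between the tips of the shut fingers; the grasp point (between the pads) lies r.grip_point_offset behind it (r.grip_point_offset is the distance from the TCP to the grasp point, in m); z points along the fingers, y is the line along which they close (so a half turn about z gives the same grasp; the last joint's range is limited). The gripper opens to 85 mm and grips with 20 to 120 N. Pads are 22 mm wide; open, the fingers measure 114 mm over their backs; the gripper's body (76 mm by 85 mm) begins 54 mm behind the grasp point. The pads swing forward as they close: fully open they stand 13 mm farther back than shut.
Start: joints at [1.182, 0.259, 0.021, 1.334, 0, 1.418], TCP at [0.128, 0.535, 0.231] pointing down, gripper open.
Joint ranges: [-3.04, 3.04], [-0.91, 1.82], [-1.04, 1.36], [-1.92, 1.95], [-1.52, 1.45], [-3.14, 3.14]. Speed limits (rad/s): [2.22, 2.22, 2.79, 3.14, 3.14, 3.14].

## Interface

Orientations are given as a unit quaternion [x, y, z, w].
In Python, from rig import r gives the robot as it stands.
- The arm moves only by the tool arm_command, never from a script. Its argument "series" is a list of rows, each a list of 3 entries, a list of its own where there are three numbers: the turn, a rotation vector about the tool's x, y, z in units of 6 degrees (1.0 is 6 degrees), then the shift along the tool's x, y, z in units of 25 mm (1.0 is 25 mm), then the finger opening in mm, from 0 to 85.4. In form: [[[wx, wy, wz], [tx, ty, tz], grip], ...]. A call has 1 to 10 rows; each row is the pose to reach, as a shift and turn from the pose commanded when the call began, along the tool's axes at that moment; what a row does not reach only later rows make up. A row lasts 1/8 s, in which the tool goes at most 62.5 mm and 10.7 degrees, less where a joint would pass 70% of its speed; a pose out of reach is approached as far as the arm can. A call with a gripper value outside its range is refused whole. The fingers move at their own pace and stop on an object; "grip_force" is the grip in N (left out, the last holds). Time passes only in rows, so rows that repeat a pose let the fingers close. It gives the time, the measured TCP pose, the force, the opening and the grip force at its end, in the units of the state.
- r.sense(): the state, without advancing time (a new reading comes with each control period).
- r.read_camera(name): name is "scene" or "side" or "wrist"; returns the picture (420x560x3 uint8, red, green, blue); there is no depth.
- r.calibration(name): a dict with "vfov" (degrees; the focal length in pixels is half the picture's height over the tangent of half this angle, whatever the lens; pixels are square), "cx", "cy" (the principal point, pixels), "k1" (the pictures are not rectified: a ray, as slopes to the right and down, at radius r is drawn at 1 + k1 r^2 times it, then the intrinsics apply), "xyz" and "rotation" of the camera in the world. Camera axes: x right, y up, looking along -z (the intrinsics and any distortion apply to the point x, -y, -z); pixel columns grow to the right and rows downward; lengths in m; the calibration is good to about 2 mm. A picture is of the moment at which its call begins: read the wrist's pose just before it. calibration takes no time and is no camera call; for the wrist camera it gives the pose at the moment of the call.
- r.job_done(): hands the job in; it is judged then, once.
Trained networks look in the newest picture that a camera, given by its name, has taken for a name from the list of things; names that differ only in an ending like _2 or _b are one class to them, and where a whole thing is asked for, a point or a joint stands for the part that bears it (a point fixed in the world has none). Each returns a list of dicts, best first, with "confidence" (0 to 1); they miss things now and then, are a little off and sometimes report something else, mostly with a low value. They report only what shows in the picture. A call takes as long as a camera call.
- r.search_frame(target, camera): "rect" ([centre column, centre row, width, height] in pixels, round what is visible of it).
- r.outline_of(target, camera): "region" (420x560 bool, what is visible of it) and "rect" ([centre column, centre row, width, height] in pixels, round what is visible of it).
- r.place_of(target, camera): "centre" ([column, row] in pixels: a listed point, or the origin of a listed thing).
The state is a dict: "t": time; "q": joint angles; "qvel": joint speeds; "joint_efforts": joint torques, N m; "tcp_pos": TCP position; "eef_rot": TCP orientation; "force": force on the tool from outside, world axes, zero at the start; "moment": the same for the moment, N m; "opening": finger opening in m; "grasp_force": force on a finger pad.
Only numpy, scipy, OpenCV 4.12 (cv2) and the standard library are available. Lean on these libraries where they do the work, as an engineer would, in place of code of your own. Each camera call takes 0.05 s, during which the arm holds its last target. There are 200 camera calls.

## Working session

There is one attempt and no reset: what is moved stays moved. The work goes in short steps, Python scripts to look and compute and a tool call to move; the robot and the scene stay as the last step left them, time stands still between calls to the robot, and variables do not carry over. Pictures are saved under pics/ and viewed, at most 10 in all, crops included, and the job is handed in when it is done.

Besides the shell and the picture viewer there is one more tool, called after ">>>" in YAML: its name, and indented under it one key for each argument. arm_command: Moves the arm, as the interface text tells. Its arguments: {"type":"object","properties":{"series":{"type":"array","items":{"type":"array"}},"grip_force":{"type":"number"}},"required":["series"]}

```bash
mkdir -p pics; ls
cat > h.py <<'E'
import numpy as np, cv2
from scipy.spatial.transform import Rotation as R
from rig import r
def ray(name,px,c=None):
    c=c or r.calibration(name); f=210/np.tan(np.radians(c["vfov"])/2)
    d=(np.array(px,float)-[c["cx"],c["cy"]])/f
    u=d.copy()
    for _ in range(20): u=d/(1+c["k1"]*(u@u))
    M=np.array(c["rotation"],float)
    M=M if M.shape==(3,3) else R.from_quat(M).as_matrix()
    return np.array(c["xyz"]),M@np.array([u[0],-u[1],-1])
def atz(name,px,z,c=None):
    o,d=ray(name,px,c); return o+d*(z-o[2])/d[2]
def snap(name,fn=None):
    c=r.calibration(name); im=r.read_camera(name)
    if fn: cv2.imwrite("pics/"+fn,im[:,:,::-1])
    return c,im
E
python3 - <<'E'
from h import *
H=dict(bolt_knob=.108,gate_hinge=.108,keeper_mouth=.077,screw_a_knob=.096,screw_b_knob=.096,vial_a=.062,vial_b=.062,bubble_a_mid=.062,bubble_b_mid=.062)
ims=[]
for n in("scene","side"):
    c,im=snap(n); ims.append(im)
    print(n,c)
    for k,z in H.items():
        for p in r.place_of(k,n)[:2]: print(n,k,np.round(p["centre"]),round(p["confidence"],2),atz(n,p["centre"],z,c).round(3))
o=np.hstack(ims); o=cv2.resize(o,(800,300)); cv2.imwrite("pics/a.png",o[:,:,::-1]); cv2.imwrite("pics/scene.png",ims[0][:,:,::-1])
print(r.sense(),r.grip_point_offset)
E
```

```text
pics
scene {'vfov': 44.50350474085844, 'cx': 280.20624551201564, 'cy': 209.8083427551013, 'k1': -0.06481717135264857, 'xyz': array([ 1.02889909, -0.30059962,  0.99949468]), 'rotation': array([0.25406652, 0.11394601, 0.37882279, 0.882587  ])}
scene bolt_knob [145. 272.] 0.76 [ 0.537 -0.204  0.108]
scene gate_hinge [161. 224.] 0.66 [ 0.47  -0.117  0.108]
scene keeper_mouth [213. 293.] 0.89 [ 0.647 -0.13   0.077]
scene screw_a_knob [249. 258.] 0.52 [ 0.648 -0.035  0.096]
scene screw_a_knob [274. 224.] 0.46 [0.626 0.054 0.096]
scene screw_b_knob [316. 191.] 0.68 [0.627 0.175 0.096]
scene screw_b_knob [266. 327.] 0.59 [ 0.774 -0.107  0.096]
scene vial_a [281. 186.] 0.83 [0.547 0.147 0.062]
scene vial_a [274. 232.] 0.65 [0.624 0.054 0.062]
scene vial_b [281. 186.] 0.83 [0.547 0.147 0.062]
scene vial_b [274. 232.] 0.65 [0.624 0.054 0.062]
scene bubble_a_mid [278. 188.] 0.4 [0.546 0.138 0.062]
scene bubble_b_mid [280. 229.] 0.53 [0.626 0.068 0.062]
side {'vfov': 51.723300255155564, 'cx': 275.1456257658741, 'cy': 209.88482209078595, 'k1': -0.05150027920222199, 'xyz': array([ 0.12831585, -0.49
[... 606 characters left out ...]
0.47 [ 0.568 -0.182  0.062]
{'t': 1.0, 'q': array([1.18236373e+00, 2.58537268e-01, 2.15201109e-02, 1.33366373e+00,
       1.00121853e-05, 1.41820877e+00]), 'qvel': array([0.00085251, 0.0004085 , 0.00050249, 0.00105065, 0.00040971,
       0.00079118]), 'joint_efforts': array([-4.32664183e-04, -5.55395579e+01,  3.44735277e+01,  1.70721010e-03,
       -2.19525168e-04,  2.71705517e-06]), 'tcp_pos': array([0.12851614, 0.53478921, 0.23132075]), 'eef_rot': array([1.17649413e-01, 9.93055191e-01, 5.69593083e-05, 1.06002246e-05]), 'force': array([-0.65928868,  0.98587209,  0.06329421]), 'moment': array([ 0.00525696, -0.0326546 ,  0.00543136]), 'grasp_force': 0.0, 'opening': 0.08537129945133012} 0.0187
```

View pics/a.png

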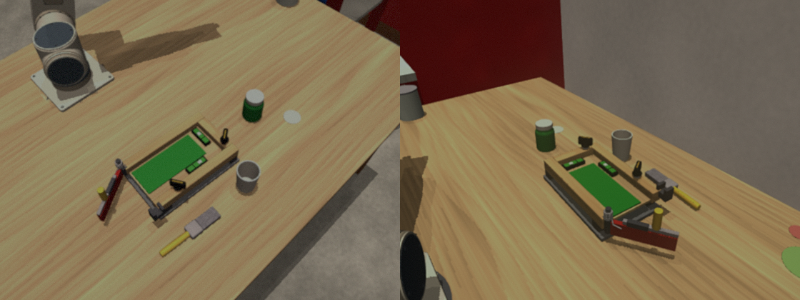

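Run:
```python
import cv2
i=cv2.imread("pics/scene.png")[110:350,110:430]; cv2.imwrite("pics/b.png",cv2.resize(i,(800,600),interpolation=cv2.INTER_CUBIC))
```

```text
(no output)
```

View pics/b.png

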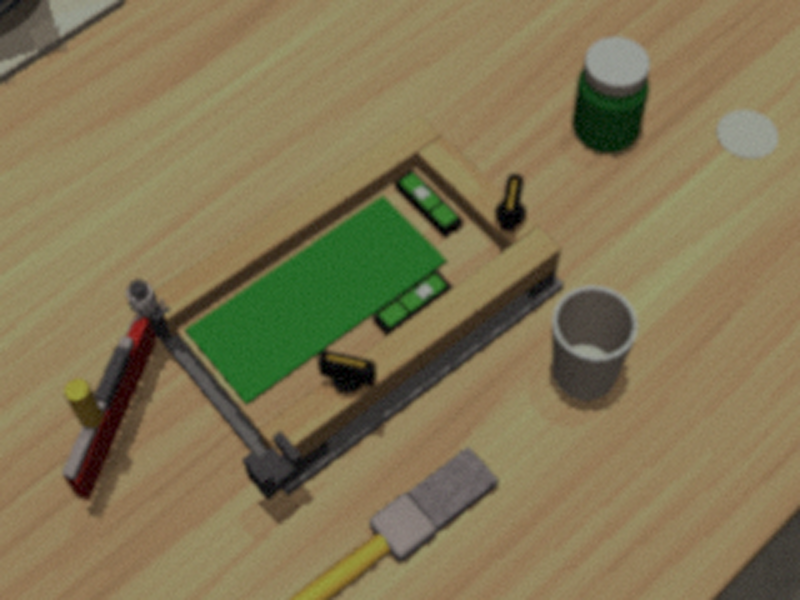

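The pictures show the frame with its gate open. In the crop the knob is at (82,400), the keeper at (268,470), screw A at (347,370) and screw B at (510,200). Bubble A is at (422,192) and bubble B at (425,290). The network positions agree with this.

```bash
cat >> h.py <<'E'
def pose(): 
    s=r.sense(); return np.array(s["tcp_pos"]),R.from_quat(s["eef_rot"]),s
def rows(targets):
    """targets: (x,y,z,psi) psi=world angle of tool y; prints turn (units) and shift (units) from the present pose, tool pointing down"""
    p,q,s=pose()
    for x,y,z,psi in targets:
        Y=np.array([np.cos(psi),np.sin(psi),0]);Z=np.array([0,0,-1.]);X=np.cross(Y,Z)
        G=R.from_matrix(np.c_[X,Y,Z])
        w=(q.inv()*G).as_rotvec()
        t=q.inv().apply(np.array([x,y,z])-p)
        print((np.degrees(w)/6).round(2).tolist(),(t/.025).round(2).tolist())
E
python3 - <<'E'
from h import *
c=r.calibration("wrist"); p,q,s=pose()
print("cam in tool",q.inv().apply(c["xyz"]-p),(q.inv()*R.from_quat(c["rotation"])).as_matrix().round(2),c["vfov"])
rows([(.50,-.02,.30,0.9),(.536,-.205,.25,.63)])
E
```

```text
cam in tool [ 8.05212937e-02  5.68995259e-05 -1.43009548e-01] [[ 0.    0.95  0.31]
 [ 1.   -0.   -0.  ]
 [-0.    0.31 -0.95]] 67.27008240027297
[0.0, -0.0, 4.15] [-19.63, -18.1, -2.75]
[0.0, -0.0, 6.73] [-22.76, -24.96, -0.75]
```

>>> arm_command:
  series:
    - [[0, 0, 0.5], [-2, -1.8, -2], 85]
    - [[0, 0, 1], [-4, -3.6, -2.7], 85]
    - [[0, 0, 1.5], [-6, -5.4, -2.7], 85]
    - [[0, 0, 2], [-8, -7.2, -2.7], 85]
    - [[0, 0, 2.5], [-10, -9.1, -2.7], 85]
    - [[0, 0, 3], [-12, -11, -2.7], 85]
    - [[0, 0, 3.5], [-14, -12.8, -2.7], 85]
    - [[0, 0, 3.9], [-16, -14.6, -2.7], 85]
    - [[0, 0, 4.1], [-18, -16.4, -2.7], 85]
    - [[0, 0, 4.15], [-19.6, -18.1, -2.7], 85]

```text
t: 2.25
tcp_pos: [0.469, 0.0277, 0.299]
eef_rot: [0.329, 0.944, 0.0, 0.0]
force: [1.1, 1.2, -0.6]
opening: 0.0853
grasp_force: 0.0
```

>>> arm_command:
  series:
    - [[0, 0, 0], [0, 0, 0], 85]
    - [[0, 0, 0], [0, 0, 0], 85]
    - [[0, 0, 0], [0, 0, 0], 85]

```text
t: 2.62
tcp_pos: [0.4676, 0.0308, 0.2991]
eef_rot: [0.328, 0.945, 0.0, 0.0]
force: [0.4, 1.0, 0.6]
opening: 0.0849
grasp_force: 0.0
```

```bash
cat > look.py <<'E'
from h import *
import sys
H=dict(bolt_knob=.108,gate_hinge=.108,keeper_mouth=.077,screw_a_knob=.096,screw_b_knob=.096,vial_a=.062,vial_b=.062,bubble_a_mid=.062,bubble_b_mid=.062)
def look(keys,fn=None,n="wrist"):
    c,im=snap(n,fn)
    for k in keys:
        for p in r.place_of(k,n)[:2]: print(k,np.round(p["centre"]),round(p["confidence"],2),atz(n,p["centre"],H[k],c).round(4))
E
python3 - <<'E'
from look import *
p,q,s=pose(); print(p,s["t"])
look(["bolt_knob","gate_hinge","keeper_mouth","screw_a_knob","vial_a","bubble_a_mid"],"w1.png")
rows([(.536,-.205,.25,.63)])
E
```

```text
[0.46758801 0.03076323 0.29906675] 2.625
keeper_mouth [269. 344.] 0.79 [ 0.6434 -0.1239  0.077 ]
screw_a_knob [324. 319.] 0.74 [ 0.6435 -0.0318  0.096 ]
screw_a_knob [372. 248.] 0.62 [0.596  0.0723 0.096 ]
vial_a [365. 252.] 0.81 [0.6151 0.0611 0.062 ]
vial_a [392. 180.] 0.57 [0.5544 0.1416 0.062 ]
bubble_a_mid [386. 172.] 0.38 [0.541 0.141 0.062]
[0.0, 0.0, 2.59] [-7.97, -5.69, 1.96]
```

View pics/w1.png

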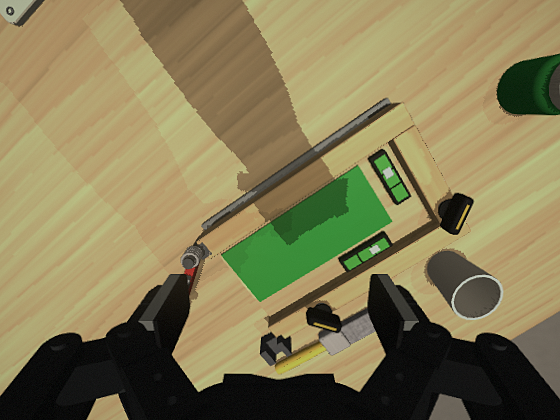

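The wrist view shows the hinge top at (190,257), screw A at (323,318), screw B at (457,213) and the keeper at (272,346). Bubble A is at (388,171) and bubble B at (377,247).

Run:
```python
from look import *
c=r.calibration("wrist")
for n,px,z in [("hinge",(191,257),.108),("A",(322,316),.105),("B",(458,212),.105),("vB",(366,252),.062),("bB",(377,247),.062),("vA",(390,177),.062),("bA",(388,172),.062)]: print(n,atz("wrist",px,z,c).round(4))
# scene/side triangulation
cs,cd=r.calibration("scene"),r.calibration("side")
for n,a,b in [("hinge",(161,224),(289,290)),("keeper",(213,293),(366,268)),("A",(249,258),(332,237)),("B",(316,191),(261,197)),("knob",(145,272),(362,306))]:
    o1,d1=ray("scene",a,cs);o2,d2=ray("side",b,cd)
    s=np.linalg.lstsq(np.c_[d1,-d2],o2-o1,rcond=None)[0]; print(n,(o1+d1*s[0]).round(4),(o2+d2*s[1]).round(4))
```

```text
hinge [ 0.4687 -0.1003  0.108 ]
A [ 0.632  -0.0289  0.105 ]
B [0.6162 0.1736 0.105 ]
vB [0.616  0.0615 0.062 ]
bB [0.619  0.0769 0.062 ]
vA [0.55   0.1403 0.062 ]
bA [0.5432 0.1417 0.062 ]
hinge [ 0.4706 -0.1169  0.1073] [ 0.4681 -0.1115  0.11  ]
keeper [ 0.6452 -0.1292  0.0709] [ 0.6433 -0.124   0.0727]
A [ 0.6448 -0.0333  0.0904] [ 0.6446 -0.0328  0.0907]
B [0.6255 0.1754 0.0942] [0.6267 0.1731 0.0925]
knob [ 0.5356 -0.2036  0.1059] [ 0.5362 -0.2053  0.1054]
```

>>> arm_command:
  series:
    - [[0, 0, 0.6], [-2, -1.4, 0.5], 85]
    - [[0, 0, 1.2], [-4, -2.8, 1], 85]
    - [[0, 0, 1.9], [-6, -4.2, 1.5], 85]
    - [[0, 0, 2.6], [-8, -5.7, 2], 85]
    - [[0, 0, 2.6], [-8, -5.7, 2], 85]
    - [[0, 0, 2.6], [-8, -5.7, 2], 85]
    - [[0, 0, 2.6], [-8, -5.7, 2], 85]

```text
t: 3.85
tcp_pos: [0.5363, -0.205, 0.2494]
eef_rot: [0.453, 0.891, 0.0, 0.0]
force: [0.6, -0.1, 0.2]
opening: 0.085
grasp_force: 0.0
```

Run:
```python
from look import *
p,q,s=pose(); print(p,s["t"])
look(["bolt_knob","gate_hinge","keeper_mouth","screw_a_knob","screw_b_knob"],"w2.png")
```

```text
[ 0.53628535 -0.20501976  0.24944453] 3.85
bolt_knob [275. 195.] 0.87 [ 0.5304 -0.2022  0.108 ]
gate_hinge [281.  69.] 0.64 [ 0.4711 -0.111   0.108 ]
gate_hinge [484. 117.] 0.32 [ 0.6371 -0.0361  0.108 ]
keeper_mouth [411. 188.] 0.74 [ 0.6441 -0.1198  0.077 ]
screw_a_knob [485. 118.] 0.91 [ 0.645  -0.0317  0.096 ]
screw_b_knob [513.  21.] 0.32 [0.6056 0.039  0.096 ]
```

View pics/w2.png

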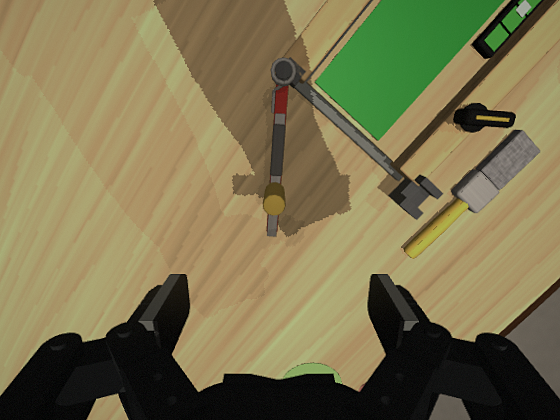

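The knob is at (274,200), directly ahead of the fingers. The hinge is at (285,68), the keeper at (411,192), and the gate is open. Now I'll descend and grip.

Run:
```python
from look import *
rows([(.5335,-.2035,.15,.61),(.5335,-.2035,.092,.61)])
```

```text
[0.0, 0.01, 0.18] [0.14, -0.04, 3.97]
[0.0, 0.01, 0.18] [0.14, -0.05, 6.29]
```

>>> arm_command:
  series:
    - [[0, 0, 0.2], [0.14, -0.05, 2], 85]
    - [[0, 0, 0.2], [0.14, -0.05, 4], 85]
    - [[0, 0, 0.2], [0.14, -0.05, 5.3], 85]
    - [[0, 0, 0.2], [0.14, -0.05, 6.3], 85]
    - [[0, 0, 0.2], [0.14, -0.05, 6.3], 85]
    - [[0, 0, 0.2], [0.14, -0.05, 6.3], 60]
    - [[0, 0, 0.2], [0.14, -0.05, 6.3], 40]
    - [[0, 0, 0.2], [0.14, -0.05, 6.3], 10]
    - [[0, 0, 0.2], [0.14, -0.05, 6.3], 10]
    - [[0, 0, 0.2], [0.14, -0.05, 6.3], 10]
  grip_force: 40

```text
t: 5.4
tcp_pos: [0.5333, -0.2045, 0.092]
eef_rot: [0.463, 0.886, -0.0, 0.0]
force: [-2.9, -1.4, 6.8]
opening: 0.0191
grasp_force: 38.8
```

Run:
```python
from look import *
p,q,s=pose(); print(p,s["t"],s["opening"],s["grasp_force"],s["force"])
hx,hy=.470,-.112
d=p[:2]-[hx,hy]; th=np.arctan2(d[1],d[0]); rr=np.hypot(*d); print(th,rr)
rows([(hx+rr*np.cos(a),hy+rr*np.sin(a),p[2],a+np.pi/2) for a in th+np.linspace(0,.88,9)[1:]])
```

```text
[ 0.53332872 -0.20449035  0.0919512 ] 5.4 0.01908011773148468 38.84669601917267 [-2.85580728 -1.43356507  6.75202947]
-0.9704085871150303 0.11209367522026906
[-0.0, 0.01, -0.99] [0.02, 0.49, -0.0]
[-0.0, 0.01, -2.04] [0.1, 0.98, -0.0]
[-0.0, 0.01, -3.09] [0.23, 1.45, -0.0]
[-0.0, 0.01, -4.14] [0.41, 1.91, -0.0]
[-0.0, 0.01, -5.19] [0.65, 2.35, -0.0]
[-0.01, 0.01, -6.24] [0.92, 2.76, -0.0]
[-0.01, 0.01, -7.29] [1.24, 3.13, -0.0]
[-0.01, 0.01, -8.34] [1.6, 3.47, -0.0]
```

Gripped (opening 19 mm), so swing in two calls.

>>> arm_command:
  series:
    - [[0, 0, -0.5], [0, 0.25, 0], 10]
    - [[0, 0, -1], [0.02, 0.49, 0], 10]
    - [[0, 0, -1.5], [0.05, 0.73, 0], 10]
    - [[0, 0, -2.05], [0.1, 0.98, 0], 10]
    - [[0, 0, -2.6], [0.16, 1.21, 0], 10]
    - [[0, 0, -3.1], [0.23, 1.45, 0], 10]
    - [[0, 0, -3.6], [0.32, 1.68, 0], 10]
    - [[0, 0, -4.15], [0.41, 1.91, 0], 10]
    - [[0, 0, -4.7], [0.53, 2.13, 0], 10]
    - [[0, 0, -5.2], [0.65, 2.35, 0], 10]

```text
t: 6.65
tcp_pos: [0.5731, -0.1587, 0.0921]
eef_rot: [0.208, 0.978, -0.001, 0.001]
force: [0.5, -7.8, 3.1]
opening: 0.0187
grasp_force: 38.9
```

Run:
```python
from look import *
p,q,s=pose(); print(p,s["t"],s["opening"],s["grasp_force"],s["force"],s["moment"])
hx,hy=.470,-.112
d=p[:2]-[hx,hy]; th=np.arctan2(d[1],d[0]); rr=np.hypot(*d); print(th,rr)
rows([(hx+rr*np.cos(a),hy+rr*np.sin(a),p[2],a+np.pi/2) for a in [-.3,-.2,-.15,-.1,-.05]])
```

```text
[ 0.57309012 -0.15870706  0.09206237] 6.65 0.018713128778723432 38.908812403678894 [ 0.4598549  -7.77200289  3.14301994] [-1.40550657  0.03774456  0.06739653]
-0.4254041251857596 0.11317739645746662
[-0.02, 0.03, -1.13] [0.03, 0.57, -0.0]
[-0.02, 0.03, -2.08] [0.11, 1.01, -0.0]
[-0.02, 0.03, -2.56] [0.16, 1.23, -0.0]
[-0.02, 0.02, -3.04] [0.23, 1.45, -0.0]
[-0.03, 0.02, -3.52] [0.3, 1.66, -0.0]
```

>>> arm_command:
  series:
    - [[0, 0, -0.6], [0.01, 0.3, 0], 10]
    - [[0, 0, -1.1], [0.03, 0.57, 0], 10]
    - [[0, 0, -1.6], [0.07, 0.8, 0], 10]
    - [[0, 0, -2.1], [0.11, 1.01, 0], 10]
    - [[0, 0, -2.55], [0.16, 1.23, 0], 10]
    - [[0, 0, -3], [0.22, 1.43, 0], 10]
    - [[0, 0, -3], [0.22, 1.43, 0], 10]

```text
t: 7.52
tcp_pos: [0.5832, -0.1242, 0.0921]
eef_rot: [0.052, 0.999, -0.002, 0.002]
force: [3.0, -9.5, 1.2]
opening: 0.0193
grasp_force: 39.0
```

>>> arm_command:
  series:
    - [[0, 0, -0.1], [0.01, 0.1, 0], 10]
    - [[0, 0, -0.1], [0.01, 0.1, 0], 10]

```text
t: 7.78
tcp_pos: [0.5834, -0.1222, 0.0921]
eef_rot: [0.047, 0.999, -0.002, 0.002]
force: [4.5, -12.2, 1.6]
opening: 0.0194
grasp_force: 39.0
```

>>> arm_command:
  series:
    - [[0, 0, -0.1], [0.01, 0.1, 0], 10]
    - [[0, 0, -0.1], [0.01, 0.1, 0], 10]

```text
t: 8.02
tcp_pos: [0.5838, -0.1195, 0.0922]
eef_rot: [0.042, 0.999, -0.002, 0.002]
force: [5.3, -11.3, 0.2]
opening: 0.0191
grasp_force: 39.2
```

>>> arm_command:
  series:
    - [[0, 0, -0.1], [0.01, 0.1, 0], 10]
    - [[0, 0, -0.1], [0.01, 0.1, 0], 10]

```text
t: 8.28
tcp_pos: [0.5839, -0.1174, 0.0922]
eef_rot: [0.037, 0.999, -0.002, 0.002]
force: [7.1, -12.8, -0.4]
opening: 0.019
grasp_force: 39.3
```

>>> arm_command:
  series:
    - [[0, 0, -0.1], [0.01, 0.1, 0], 10]
    - [[0, 0, -0.1], [0.01, 0.1, 0], 10]

```text
t: 8.52
tcp_pos: [0.584, -0.1168, 0.0922]
eef_rot: [0.033, 0.999, -0.004, 0.002]
force: [6.7, -22.2, -1.0]
opening: 0.0191
grasp_force: 39.7
```

Run:
```python
from look import *
p,q,s=pose(); print(p,s["t"],s["opening"],s["grasp_force"],s["force"],s["moment"])
look(["bolt_knob","gate_hinge","keeper_mouth"],"w3.png")
```

```text
[ 0.583966   -0.11676179  0.09220597] 8.525 0.019121005836824245 39.686686992645264 [  6.69330523 -22.20707387  -0.95646197] [-3.94087429 -1.14333124  0.48199802]
bolt_knob [278. 290.] 0.56 [ 0.5818 -0.1165  0.108 ]
gate_hinge [273.  22.] 0.6 [ 0.4729 -0.1112  0.108 ]
keeper_mouth [277. 349.] 0.75 [ 0.6435 -0.1214  0.077 ]
```

View pics/w3.png

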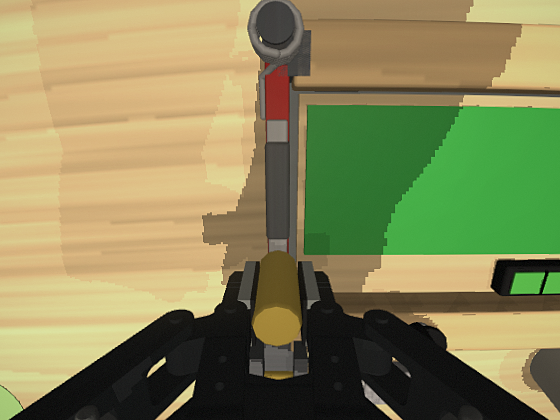

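The gate is against its stop: the force jumped to 22 N and motion stopped. The view shows the gate in line with the tool axis. Slide the bolt along tool -x, keeping the push against the stop.

>>> arm_command:
  series:
    - [[0, 0, 0], [-0.15, 0, 0], 10]
    - [[0, 0, 0], [-0.3, 0, 0], 10]
    - [[0, 0, 0], [-0.45, 0, 0], 10]
    - [[0, 0, 0], [-0.6, 0, 0], 10]
    - [[0, 0, 0], [-0.6, 0, 0], 10]

```text
t: 9.35
tcp_pos: [0.5971, -0.1175, 0.092]
eef_rot: [0.033, 0.999, -0.004, 0.001]
force: [-2.3, -21.2, 2.1]
opening: 0.019
grasp_force: 40.1
```

>>> arm_command:
  series:
    - [[0, 0, 0], [-0.15, 0, 0], 10]
    - [[0, 0, 0], [-0.3, 0, 0], 10]
    - [[0, 0, 0], [-0.45, 0, 0], 10]
    - [[0, 0, 0], [-0.6, 0, 0], 10]
    - [[0, 0, 0], [-0.75, 0, 0], 10]
    - [[0, 0, 0], [-0.75, 0, 0], 10]

```text
t: 10.1
tcp_pos: [0.6158, -0.1185, 0.092]
eef_rot: [0.033, 0.999, -0.003, 0.001]
force: [-3.0, -18.1, 2.2]
opening: 0.019
grasp_force: 40.0
```

>>> arm_command:
  series:
    - [[0, 0, 0], [-0.1, 0, 0], 10]
    - [[0, 0, 0], [-0.2, 0, 0], 10]
    - [[0, 0, 0], [-0.2, 0, 0], 10]

```text
t: 10.48
tcp_pos: [0.6203, -0.1187, 0.092]
eef_rot: [0.033, 0.999, -0.003, 0.0]
force: [-5.1, -19.2, 3.7]
opening: 0.0189
grasp_force: 40.1
```

>>> arm_command:
  series:
    - [[0, 0, 0], [-0.1, 0, 0], 10]
    - [[0, 0, 0], [-0.2, 0, 0], 10]
    - [[0, 0, 0], [-0.2, 0, 0], 10]

```text
t: 10.85
tcp_pos: [0.6208, -0.1186, 0.0915]
eef_rot: [0.033, 0.999, -0.003, -0.004]
force: [-25.6, -18.1, 12.8]
opening: 0.0191
grasp_force: 41.2
```

The end stop is felt (25 N), so the bolt is home. Relax, open part way and lift.

>>> arm_command:
  series:
    - [[0, 0, 0], [0.14, -0.15, 0], 10]
    - [[0, 0, 0], [0.14, -0.2, 0], 15]
    - [[0, 0, 0], [0.14, -0.2, 0], 45]
    - [[0, 0, 0], [0.14, -0.2, 0], 45]
    - [[0, 0, 0], [0.14, -0.2, -1], 45]
    - [[0, 0, 0], [0.14, -0.2, -2.5], 45]
    - [[0, 0, 0], [0.14, -0.2, -4.5], 45]
    - [[0, 0, 0], [1, 0, -6], 60]
    - [[0, 0, 0], [1, 0, -6], 60]
    - [[0, 0, 0], [1, 0, -6], 60]

```text
t: 12.1
tcp_pos: [0.6004, -0.1132, 0.2407]
eef_rot: [0.031, 1.0, 0.0, -0.0]
force: [-0.2, -0.9, -0.2]
opening: 0.0601
grasp_force: 0.0
```

Run:
```python
from look import *
p,q,s=pose(); print(p,s["t"],s["opening"],s["force"])
look(["bolt_knob","gate_hinge","keeper_mouth","screw_a_knob","screw_b_knob","vial_a","bubble_a_mid"],"w4.png")
```

```text
[ 0.60041967 -0.11318967  0.24070269] 12.1 0.06014504264943406 [-0.16301964 -0.85696488 -0.18195473]
bolt_knob [272. 221.] 0.59 [ 0.6162 -0.12    0.108 ]
gate_hinge [270.  49.] 0.86 [ 0.4726 -0.1114  0.108 ]
keeper_mouth [273. 237.] 0.89 [ 0.6448 -0.1216  0.077 ]
screw_a_knob [366. 238.] 0.68 [ 0.6448 -0.0292  0.096 ]
vial_a [526. 130.] 0.64 [0.5517 0.1422 0.062 ]
vial_a [442. 198.] 0.56 [0.6177 0.0612 0.062 ]
bubble_a_mid [439. 197.] 0.58 [0.6167 0.0576 0.062 ]
bubble_a_mid [527. 122.] 0.46 [0.5435 0.1413 0.062 ]
```

View pics/w4.png

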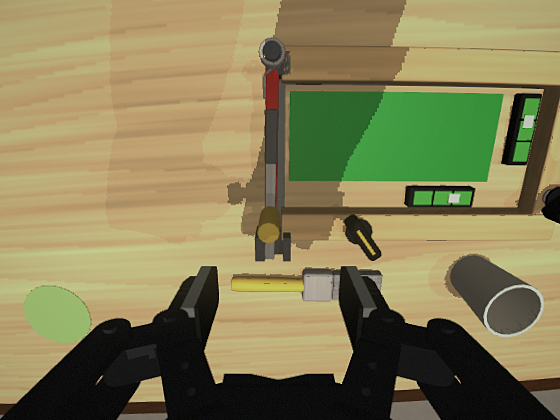

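The gate is shut, with the knob at (269,228) and the bolt in the keeper. Screw A is at (362,238), its bar sloping down to the right. Bubble B at (454,198) is about 14 mm on the +y side. Bubble A at (529,122) is about 8 mm on the -x side.

```bash
cat >> look.py <<'E'
def stripe(im,c,px,name="wrist",w=45,z=.109):
    hsv=cv2.cvtColor(im,cv2.COLOR_RGB2HSV); x,y=map(int,px)
    o=r.outline_of("screw_a_knob",name)
    o=[m for m in o if abs(m["rect"][0]-x)+abs(m["rect"][1]-y)<40]
    reg=np.zeros(im.shape[:2],bool) if not o else o[0]["region"]
    m=(hsv[...,0]>12)&(hsv[...,0]<35)&(hsv[...,1]>90)&(hsv[...,2]>60)
    reg=cv2.erode(reg.astype(np.uint8),np.ones((3,3)))>0
    ys,xs=np.nonzero(m&reg)
    P=np.array([atz(name,(a,b),z,c)[:2] for a,b in zip(xs,ys)])
    (cc,(W,Hh),a)=cv2.minAreaRect((P*1e4).astype(np.float32))
    u=np.linalg.svd(P-P.mean(0))[2][0]
    print("stripe",len(P),P.mean(0).round(4),"angle",np.arctan2(u[1],u[0]).round(3),"size",W/10,Hh/10)
    if o:
        ys,xs=np.nonzero(o[0]["region"]); print("outline c",atz(name,(xs.mean(),ys.mean()),.1,c).round(4))
def vial(im,c,pw,axis,name="wrist",ang=0.06):
    """bubble offset: rectify the face (62 mm high) around pw to 0.25 mm/px, along strip"""
    K=[]; f=np.array([[np.cos(-ang),-np.sin(-ang)],[np.sin(-ang),np.cos(-ang)]])
    N=200; g=np.zeros((80,N,2),np.float32)
    Rc=c["rotation"]; M=R.from_quat(Rc).as_matrix(); F=210/np.tan(np.radians(c["vfov"])/2)
    for i in range(80):
        for j in range(N):
            uv=np.array([(j-N/2)*5e-4,(i-40)*5e-4]); uv=uv if axis=="x" else uv[::-1]
            w=f@uv; q=M.T@(np.array([pw[0]+w[0],pw[1]+w[1],.062])-c["xyz"])
            s=np.array([q[0],-q[1]])/-q[2]; s=s*(1+c["k1"]*(s@s)); g[i,j]=F*s+[c["cx"],c["cy"]]
    return cv2.remap(im,g,None,cv2.INTER_CUBIC)
E
python3 - <<'E'
from look import *
c=r.calibration("wrist"); im=cv2.imread("pics/w4.png")[:,:,::-1].copy()
stripe(im,c,(362,238))
a=vial(im,c,(.5517,.1422),"x"); b=vial(im,c,(.6177,.0612),"y")
o=np.vstack([a,b]); cv2.imwrite("pics/v.png",cv2.resize(o,(800,640))[:600,:,::-1])
for n,v in(("A",a),("B",b)):
    w=v.min(2)>140; ys,xs=np.nonzero(w); h=v.max(2)
    print(n,"bubble mm",(xs.mean()-100)*.5,len(xs), "dark",)
E
```

```text
stripe 132 [ 0.6428 -0.0331] angle 0.57 size 31.105047607421874 4.158272171020508
outline c [ 0.6402 -0.0346  0.1   ]
A bubble mm -8.984599589322379 487 dark
B bubble mm 12.366952789699567 466 dark
```

View pics/v.png

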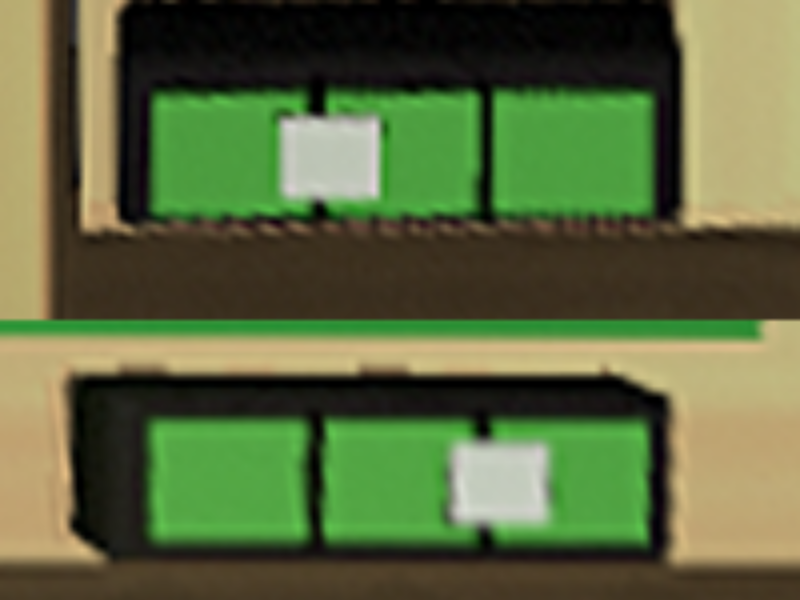

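The rectified strips read clearly, at 0.125 mm per pixel:

| Level | Lines (px) | Bubble (px) | Offset |
|---|---|---|---|
| A | 316, 485 | 330 | -8.8 mm |
| B | 316, 485 | 500 | +12.4 mm |

So A needs about 0.63 rad clockwise and B about 0.89 rad anticlockwise.

Run:
```python
from look import *
rows([(.643,-.033,.15,2.14),(.643,-.033,.085,2.14)])
```

```text
[0.0, -0.0, -6.04] [-1.5, 3.32, 3.64]
[0.0, -0.0, -6.04] [-1.5, 3.32, 6.24]
```

>>> arm_command:
  series:
    - [[0, 0, -1.5], [-0.5, 1.1, 0.5], 60]
    - [[0, 0, -3], [-1, 2.2, 1.5], 60]
    - [[0, 0, -4.5], [-1.5, 3.3, 2.5], 60]
    - [[0, 0, -6.04], [-1.5, 3.32, 3.6], 60]
    - [[0, 0, -6.04], [-1.5, 3.32, 4.8], 60]
    - [[0, 0, -6.04], [-1.5, 3.32, 6.2], 60]
    - [[0, 0, -6.04], [-1.5, 3.32, 6.2], 50]
    - [[0, 0, -6.04], [-1.5, 3.32, 6.2], 5]
    - [[0, 0, -6.04], [-1.5, 3.32, 6.2], 5]
    - [[0, 0, -6.04], [-1.5, 3.32, 6.2], 5]
  grip_force: 25

```text
t: 13.8
tcp_pos: [0.6437, -0.0328, 0.0881]
eef_rot: [-0.281, 0.96, -0.0, 0.001]
force: [-1.6, 2.5, 7.1]
opening: 0.0133
grasp_force: 27.8
```

```bash
cat >> look.py <<'E'
def bub(fn=None):
    c,im=snap("wrist",fn)
    for n,pw,ax in(("A",(.5517,.1422),"x"),("B",(.6177,.0612),"y")):
        v=vial(im,c,pw,ax); xs=np.nonzero(v[20:62].min(2)>140)[1]
        gr=np.nonzero(((v[20:62,:,1].astype(int)-v[20:62,:,0])>50).sum(0)>12)[0]
        print(n,"bubble mm",(xs.mean()-100)*.5 if len(xs) else None,len(xs),"strip",(gr[[0,-1]]-100)*.5 if len(gr) else None)
E
python3 - <<'E'
from look import *
p,q,s=pose(); print(p,s["t"],s["opening"],s["grasp_force"],s["force"],s["moment"]); bub()
E
```

```text
[ 0.64366011 -0.03277572  0.08812785] 13.8 0.013262072337638561 27.84065991640091 [-1.56506957  2.48306342  7.13863916] [0.43405495 0.33213086 0.06243283]
A bubble mm 43.059375 640 strip [23.  30.5]
B bubble mm 32.454883227176225 1884 strip [-31.  31.]
```

>>> arm_command:
  series:
    - [[0, 0, 1], [0, 0, 0], 5]
    - [[0, 0, 2], [0, 0, 0], 5]
    - [[0, 0, 3], [0, 0, 0], 5]
    - [[0, 0, 4], [0, 0, 0], 5]
    - [[0, 0, 5], [0, 0, 0], 5]
    - [[0, 0, 6.1], [0, 0, 0], 5]
    - [[0, 0, 6.1], [0, 0, 0], 5]
    - [[0, 0, 6.1], [0, 0, 0], 5]

```text
t: 14.85
tcp_pos: [0.6438, -0.0333, 0.0881]
eef_rot: [0.035, 0.999, -0.0, 0.001]
force: [-1.2, -0.7, 5.7]
opening: 0.0133
grasp_force: 27.7
```

Run:
```python
from look import *
p,q,s=pose(); print(p,s["t"],s["opening"],s["force"],s["moment"]); bub()
```

```text
[ 0.64376124 -0.03331585  0.08810549] 14.85 0.013283623986884666 [-1.23667784 -0.69868949  5.73314231] [-0.13404219  0.28272067 -0.06539643]
A bubble mm None 0 strip None
B bubble mm 32.709558823529406 1768 strip [-31.5  31. ]
```

Release, lift, and move back to where both levels show.

Run:
```python
from look import *
rows([(.60,.04,.24,1.5)])
```

```text
[-0.01, 0.03, 0.01] [1.93, 2.8, -6.08]
```

>>> arm_command:
  series:
    - [[0, 0, 0], [0, 0, 0], 30]
    - [[0, 0, 0], [0, 0, 0], 55]
    - [[0, 0, 0], [0, 0, 0], 60]
    - [[0, 0, 0], [0, 0, -1.5], 60]
    - [[0, 0, 0], [0, 0, -3.5], 60]
    - [[0, 0, 0], [0.8, 1, -5], 60]
    - [[0, 0, 0], [1.5, 2.9, -6.1], 60]
    - [[0, 0, 0], [1.5, 2.9, -6.1], 60]
    - [[0, 0, 0], [1.5, 2.9, -6.1], 60]

```text
t: 16.02
tcp_pos: [0.6106, 0.042, 0.2384]
eef_rot: [0.034, 0.999, -0.0, -0.0]
force: [0.1, -0.6, 0.2]
opening: 0.06
grasp_force: 0.0
```

Run:
```python
from look import *
p,q,s=pose(); print(p,s["t"],s["force"]); bub("w5.png")
c=r.calibration("wrist"); im=cv2.imread("pics/w5.png")[:,:,::-1].copy()
for k in("screw_b_knob",):
    for o in r.place_of(k,"wrist"): print(o["centre"],o["confidence"],atz("wrist",o["centre"],.096,c))
for o in r.place_of("screw_b_knob","wrist"):
    try: stripe(im,c,o["centre"])
    except Exception as e: print(e)
```

```text
[0.61058234 0.04198234 0.23838743] 16.025 [ 0.08824698 -0.64832261  0.22805272]
A bubble mm 22.607 2000 strip [-31.  31.]
B bubble mm 14.20370370370371 405 strip [-30.  30.]
[416.7, 202.8] 0.98 [0.62104137 0.17220984 0.096     ]
OpenCV(4.12.0) /io/opencv/modules/imgproc/src/convhull.cpp:143: error: (-215:Assertion failed) total >= 0 && (depth == CV_32F || depth == CV_32S) in function 'convexHull'
```

View pics/w5.png

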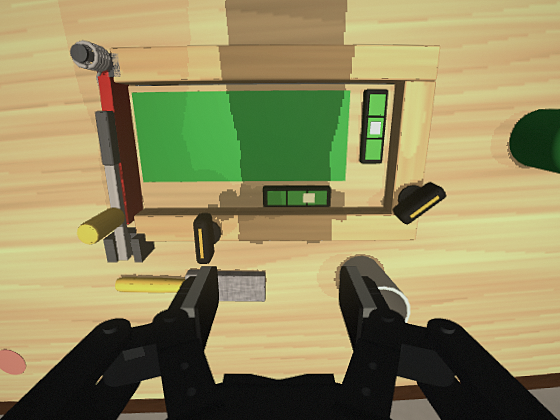

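Bubble A at (376,128) is now centred on its holder (rows 90–163). Bubble B is still at (309,198), on the +y side. Knob B's stripe runs from (408,215) to (439,194).

Run:
```python
from look import *
c=r.calibration("wrist"); im=cv2.imread("pics/w5.png")[:,:,::-1].copy()
a,b=[atz("wrist",p,.109,c)[:2] for p in((408,215),(439,194))]
u=b-a; print(a,b,(a+b)/2,np.arctan2(u[1],u[0]),np.linalg.norm(u))
v=vial(im,c,(.5517,.1422),"x")[20:62]; g=v.astype(int); m=(g.min(2)>150)&(abs(g[...,0]-g[...,1])<25); m[:,160:]=0; m[:,:40]=0
print("A",(np.nonzero(m)[1].mean()-100)*.5,m.sum())
v=vial(im,c,(.6177,.0612),"y")[20:62]; g=v.astype(int); m=(g.min(2)>120)&(abs(g[...,0]-g[...,1])<40); m[:,160:]=0; m[:,:40]=0
print("B",(np.nonzero(m)[1].mean()-100)*.5,m.sum())
ang=np.arctan2(u[1],u[0])
for cen in [(.621,.1722)]:
  for ps in(ang+np.pi/2,ang-np.pi/2): print(ps);rows([(*cen,.15,ps),(*cen,.086,ps)])
```

```text
[0.62808064 0.1587448 ] [0.61011594 0.18578382] [0.61909829 0.17226431] 2.1572275330491992 0.03246289622559647
A -0.34375 592
B 11.221006564551423 457
3.728023859844096
[0.02, -0.01, -21.27] [-0.05, 5.26, 3.51]
[0.02, -0.01, -21.27] [-0.05, 5.26, 6.07]
0.5864312062543027
[-0.01, -0.02, 8.73] [-0.05, 5.26, 3.51]
[-0.01, -0.02, 8.73] [-0.05, 5.26, 6.07]
```

>>> arm_command:
  series:
    - [[0, 0, 1.5], [0, 1.3, 0], 60]
    - [[0, 0, 3], [0, 2.6, 0.5], 60]
    - [[0, 0, 4.5], [0, 3.9, 1.5], 60]
    - [[0, 0, 6], [-0.05, 5.26, 2.5], 60]
    - [[0, 0, 7.5], [-0.05, 5.26, 3.2], 60]
    - [[0, 0, 8.7], [-0.05, 5.26, 3.5], 60]
    - [[0, 0, 8.7], [-0.05, 5.26, 4.8], 60]
    - [[0, 0, 8.7], [-0.05, 5.26, 6.05], 60]
    - [[0, 0, 8.7], [-0.05, 5.26, 6.05], 50]
    - [[0, 0, 8.7], [-0.05, 5.26, 6.05], 5]

```text
t: 17.48
tcp_pos: [0.6216, 0.1727, 0.0883]
eef_rot: [0.471, 0.882, 0.0, 0.0]
force: [-1.0, 0.2, -0.3]
opening: 0.0331
grasp_force: 0.0
```

>>> arm_command:
  series:
    - [[0, 0, 0], [0, 0, 0], 5]
    - [[0, 0, 0], [0, 0, 0], 5]
    - [[0, 0, 0], [0, 0, 0], 5]

```text
t: 17.85
tcp_pos: [0.6214, 0.1728, 0.089]
eef_rot: [0.471, 0.882, 0.0, 0.001]
force: [-2.3, -2.5, 6.6]
opening: 0.0134
grasp_force: 25.7
```

>>> arm_command:
  series:
    - [[0, 0, -1], [0, 0, 0], 5]
    - [[0, 0, -2.1], [0, 0, 0], 5]
    - [[0, 0, -3.2], [0, 0, 0], 5]
    - [[0, 0, -4.3], [0, 0, 0], 5]
    - [[0, 0, -5.4], [0, 0, 0], 5]
    - [[0, 0, -6.5], [0, 0, 0], 5]
    - [[0, 0, -7.5], [0, 0, 0], 5]
    - [[0, 0, -8.3], [0, 0, 0], 5]
    - [[0, 0, -8.3], [0, 0, 0], 5]
    - [[0, 0, -8.3], [0, 0, 0], 5]

```text
t: 19.1
tcp_pos: [0.6218, 0.1735, 0.089]
eef_rot: [0.056, 0.998, 0.001, 0.001]
force: [0.4, 0.8, 5.8]
opening: 0.0136
grasp_force: 25.7
```

>>> arm_command:
  series:
    - [[0, 0, 0], [0, 0, 0], 30]
    - [[0, 0, 0], [0, 0, 0], 55]
    - [[0, 0, 0], [0, 0, 0], 60]
    - [[0, 0, 0], [0, 0, -1.5], 60]
    - [[0, 0, 0], [0, 0, -3.5], 60]
    - [[0, 0, 0], [0.5, -1, -5], 60]
    - [[0, 0, 0], [0.7, -3, -6.1], 60]
    - [[0, 0, 0], [0.7, -5.2, -6.1], 60]
    - [[0, 0, 0], [0.7, -5.2, -6.1], 60]
    - [[0, 0, 0], [0.7, -5.2, -6.1], 60]

```text
t: 20.35
tcp_pos: [0.5891, 0.0458, 0.2399]
eef_rot: [0.056, 0.998, 0.0, -0.0]
force: [0.0, -0.6, 0.3]
opening: 0.0602
grasp_force: 0.0
```

Run:
```python
from look import *
p,q,s=pose(); print(p,s["t"],s["force"],s["opening"])
c,im=snap("wrist","w6.png")
a=vial(im,c,(.5517,.1422),"x"); b=vial(im,c,(.6177,.0612),"y")
s=cv2.resize(np.vstack([a,b]),(400,320)); o=np.zeros((420,800,3),np.uint8); o[:320,:400]=s; o[:,400:]=cv2.resize(im,(400,300)).repeat(1,0)[:0].sum() if 0 else 0
o[:300,400:]=cv2.resize(im,(400,300)); cv2.imwrite("pics/f.png",o[:,:,::-1])
look(["bolt_knob","gate_hinge","keeper_mouth"])
```

```text
[0.58912229 0.04576871 0.23990147] 20.35 [ 0.03236156 -0.55973222  0.27411976] 0.06016827486321532
bolt_knob [110. 251.] 0.83 [ 0.6178 -0.1203  0.108 ]
gate_hinge [71. 89.] 0.82 [ 0.4714 -0.1127  0.108 ]
gate_hinge [410. 218.] 0.39 [0.616  0.1663 0.108 ]
keeper_mouth [130. 260.] 0.82 [ 0.6431 -0.1214  0.077 ]
keeper_mouth [294. 217.] 0.75 [0.6134 0.0597 0.077 ]
```

View pics/f.png

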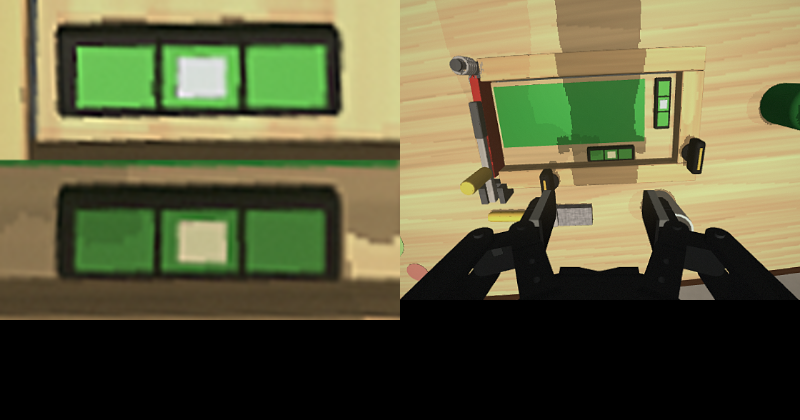

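Both bubbles (about x=202 in the strips) lie between their lines at 158 and 240. The knob is 146.6 mm from the hinge, so the bolt is fully home, and the arm is clear of everything.

```bash
python3 -c "
from rig import r
print(r.job_done())"
```

```text
the job is handed in; nothing more can be done
None
```

The gate is shut with its bolt fully home in the keeper, and both bubbles lie between their lines; I handed the job in at about 20 s, with the arm clear and the jar, cup and brush left alone.

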